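# Hold the pipette over the weighing cup for a pipette check

## Robot

A 6-joint arm with a two-finger parallel gripper is mounted at the origin on the work surface. World frame = base frame: x ahead of the robot, y to its left, z up, the work surface at z = 0. Lengths are in m, angles in rad, forces in N, time in s.
With the tool pointing down it reaches from about 0.35 to 0.925 m from the base axis. Payload 6.4 kg.
Tool frame: the origin (TCP) lies at the very end of the fingers, on their centre line; the grasp point (between the pads) lies env.tcp_to_grasp behind it (env.tcp_to_grasp is the distance from the TCP to the grasp point, in m); z points along the fingers, y is the line along which they close (so a half turn about z gives the same grasp; the last joint's range is limited). The gripper opens to 94 mm and grips with 3 to 60 N. Pads are 16 mm wide; open, the fingers measure 119 mm over their backs; the gripper's body (75 mm by 177 mm) begins 78 mm behind the grasp point.
Start: joints at [-1.408, 0.245, 1.558, -0, 1.339, -0.174], TCP at [0.215, -0.613, 0.205] pointing down, gripper open.
Joint ranges: [-3.13, 3.13], [-1.02, 2.26], [0.13, 2.54], [-0.95, 4.09], [0.21, 2.88], [-2.74, 2.74]. Speed limits (rad/s): [2.57, 2.57, 3.14, 3.14, 3.14, 3.14].

## Interface

Orientations are given as a unit quaternion [w, x, y, z].
In Python, from workcell import telemetry, imaging, workorder, search_frame, silhouettes, env gives the robot as it stands.
- The arm moves only by the shell command python3 -m crank 'ROWS'. ROWS is JSON, one flat list of numbers, 7 for each row, row after row: the shift along the tool's x, y, z as a fraction of full scale, then the turn, a rotation vector about the tool's x, y, z as a fraction of full scale, then the closure, from 0 (fully open) to 1 (shut). A call has 1 to 8 rows; each row is the pose to reach, as a shift and turn from the pose commanded when the call began, along the tool's axes at that moment; what a row does not reach only later rows make up. Full scale, the value 1, is 50 cm for a shift and 90 degrees for a turn. A row lasts 1/10 s, in which the tool goes at most 50 mm and 8.59 degrees, less where a joint would pass 70% of its speed; a pose out of reach is approached as far as the arm can. A call with a number of a shift or a turn outside -1 to 1 is refused whole. A call with a gripper value outside its range is refused whole. The fingers move at their own pace and stop on an object; the grip force is fixed at half the most. Time passes only in rows, so rows that repeat a pose let the fingers close. It gives the time, the measured TCP pose, the force, the opening and the grip force at its end, in the units of the state.
- telemetry.observe(): the state, without advancing time (a new reading comes with each control period).
- imaging.capture(name): name is "side" or "top" or "wrist"; returns the picture (420x560x3 uint8, blue, green, red); there is no depth.
- imaging.camera_info(name): a dict with "vertical_fov" (degrees; the focal length in pixels is half the picture's height over the tangent of half this angle, whatever the lens; pixels are square), "cx", "cy" (the principal point, pixels), "pose" (4x4, takes a point from camera to world coordinates). Camera axes: x right, y down, z forward; pixel columns grow to the right and rows downward; lengths in m; the calibration is good to about 2 mm. A picture is of the moment at which its call begins: read the wrist's pose just before it. camera_info takes no time and is no camera call; for the wrist camera it gives the pose at the moment of the call.
- workorder.finish_job(): hands the job in; it is judged then, once.
Trained networks look in the newest picture that a camera, given by its name, has taken for a name from the list of things; names that differ only in an ending like _2 or _b are one class to them, and where a whole thing is asked for, a point or a joint stands for the part that bears it (a point fixed in the world has none). Each returns a list of dicts, best first, with "confidence" (0 to 1); they miss things now and then, are a little off and sometimes report something else, mostly with a low value. They report only what shows in the picture. A call takes as long as a camera call.
- search_frame(camera, thing): "location" ([column, row] in pixels, amid what is visible of it).
- silhouettes(camera, thing): "pixels" (420x560 bool, what is visible of it) and "location" ([column, row] in pixels, amid what is visible of it).
The state is a dict: "t": time; "q": joint angles; "dq": joint speeds; "tau": joint torques, N m; "tcp_pos": TCP position; "tcp_rot": TCP orientation; "contact_force": force on the tool from outside, world axes, zero at the start; "wrist_torque": the same for the moment, N m; "finger_gap": opening from 0.0 (shut) to 1.0 (fully open); "gripper_force": force on a finger pad.
Only numpy, scipy, OpenCV 4.12 (cv2) and the standard library are available. Lean on these libraries where they do the work, as an engineer would, in place of code of your own. Each camera call takes 0.05 s, during which the arm holds its last target. There are 200 camera calls.

## Task

Set up a pipette check: stand the steel weighing cup, mouth up, in the round holder on the balance pan, setting it down rather than dropping it. Then lift the pipette with the blue button out of its stand, carry it upright over whatever stands between without knocking anything, and stop with its tip centred about 1 cm above the mouth of the cup, not touching the cup or the balance. Finish there, still holding the pipette upright and steady; do not put it back or let it go, and leave everything else where it is.

Things in the scene. Friction and masses are not known exactly. Their poses are not given: they have to be found in the camera images.
- cup: Steel weighing cup, a plain straight cylinder open at the top: 40 mm outside diameter, 42 mm tall, wall 2 mm, about 50 g. Origin at the centre of its underside, z up through the mouth. It starts mouth up on the bench in the middle, beyond the tube rack.
- cup_mouth (a point): Centre of the cup's mouth, level with its rim, 42 mm above its underside.
- balance: White low bench balance, fixed, 196 mm wide (y), housing top 58 mm high from x = -148 (keypad side, towards the robot) to +88 mm. Origin on the bench below the pan centre, z up. Clear draught ring round the pan, 154 mm inside, top 78 mm above the bench. May stand left or right of the rack.
- seat (a point): Centre of the floor of the black round cup holder on the steel balance pan, 68 mm above the bench. The holder is a ring with a pocket 47 mm across and 6 mm deep (rim 74 mm above the bench, 72 mm outside diameter); the cup stands on the pocket's floor, then its rim is 110 mm above the bench. z up.
- stand: White three-place pipette stand, fixed, 222 mm wide (y), base 12 mm thick from x = -75 to +55 mm, side panels at y = +-105 mm, 224 mm high. Origin on the bench below the middle slot, z up. Its front, where the slots open, is its -x side (towards the robot at yaw 0; turned up to 0.2 rad). It may stand left or right of the rack.
- slot (a point): Middle slot of the stand, on the top of its grey shelf, 220 mm above the bench; axes as the stand's. The shelf is 8 mm thick, from x = -15.5 (front edge) to +26.5 mm. Three slots, 24 mm wide, hold a pipette each at y = -60, 0 and +60 mm, x = 0; all are open towards -x.
- pipette_blue: Pipette with blue button and band, 250 mm long, about 90 g. Origin at the lower end of its yellow tip, z up along it, axes parallel to the stand's. From the tip end up: yellow tip to 50 mm, grey cone to 104, barrel (19 wide) to 186, collar (32 wide) to 190 (with a hook 31 mm out to +x), hand grip to 232, button 19 mm wide to 250. Hangs in any slot, tip end 34 mm above the bench.
- grip (a point): Where to grasp the blue pipette: on its axis, 214 mm above its tip end, in the square hand grip, 25 x 25 mm, 42 mm tall, flats facing x and y. Grasp before and behind (close along x): the neighbours hang 60 mm away along y. The collar rests on the shelf: raise it 10 mm or more, draw it 50 mm or more to -x out of the slot, then lift. Out of the stand nothing else holds it.
- pipette_red: Bystander: the same pipette with a red button, in another slot. Leave it.
- pipette_green: Bystander: the same pipette with a green button, in another slot. Leave it.
- rack: Bystander: orange tube rack with capped clear tubes, 58 mm (x) by 150 mm (y), 105 mm tall to the caps, loose, 0.4 kg. Origin at the centre of its underside. It stands in the middle, between the stand and the balance.
- bottle: Bystander: amber bottle with blue cap, 64 mm diameter, 125 mm tall, beyond the cup. Origin at the centre of its underside.
- tip_box: Bystander: closed tip box, grey with a yellow lid, 86 x 124 mm, 58 mm tall, beyond the cup. Origin at the centre of its underside.
- beaker: Bystander: glass beaker, 68 mm diameter, 85 mm tall, far side of the bench on the left. Origin at the centre of its underside.
- timer: Bystander: white square bench timer, 62 x 62 mm, 17 mm thick, far side of the bench on the right. Origin at the centre of its underside.

How it is judged:
On the way, in this order (a step that is already met when the one before it is completed fails the run):
1. the cup stands mouth up in the holder on the pan, fully down and let go, before the pipette is taken (horizontal distance between cup and seat below 0.005 m and z of cup in the frame of seat between -0.003 and 0.003 m and angle between cup's own z axis and vertical below 0.06 rad and contact force between cup and the fingers below 0.05 N and distance of pipette_blue from where it was at the start of the episode below 0.03 m), for 0.3 s.
2. the blue pipette is out of its stand and in the fingers (distance of pipette_blue from where it was at the start of the episode above 0.07 m and contact force between pipette_blue and the fingers above 1 N and contact force between pipette_blue and stand below 0.05 N), for 0.2 s.
At the end, for the whole second after the job is handed in: Cup let go in the holder, mouth up (within 5 mm, 3 mm in height, 3.4 deg). Blue pipette held in the fingers, still, within 8 deg of upright, its tip end within 8 mm of the mouth's centre and 3 to 18 mm above the rim, touching no cup, balance or stand. All else within 20 mm of its start (horizontal distance between cup and seat below 0.005 m and z of cup in the frame of seat between -0.003 and 0.003 m and angle between cup's own z axis and vertical below 0.06 rad and contact force between cup and the fingers below 0.05 N and contact force between pipette_blue and the fingers above 1 N and horizontal distance between pipette_blue and cup_mouth below 0.008 m and z of pipette_blue in the frame of cup_mouth between 0.003 and 0.018 m and angle between pipette_blue's own z axis and vertical below 0.14 rad and linear speed of pipette_blue below 0.02 m/s and linear speed of cup below 0.01 m/s and contact force between pipette_blue and cup below 0.05 N and contact force between pipette_blue and balance below 0.05 N and contact force between pipette_blue and stand below 0.05 N and distance of each of pipette_red, pipette_green, rack, bottle, tip_box, beaker, timer from where it was at the start of the episode below 0.02 m); the arm keeps its last pose, push and grip.
It fails at once if the pipette touches the cup, the balance or the tube rack (contact force between pipette_blue and cup above 0.4 N or contact force between pipette_blue and balance above 0.4 N or contact force between pipette_blue and rack above 0.4 N).
It fails at once if the blue pipette is tilted more than 30 degrees (angle between pipette_blue's own z axis and vertical above 0.52 rad).
It fails at once if the cup is tipped over (angle between cup's own z axis and vertical above 0.7 rad).
It fails at once if the cup is dropped (falls free of the fingers) (contact force between cup and the fingers below 0.01 N and linear speed of cup above 0.5 m/s).
It fails at once if a bystander is moved more than 20 mm or tipped (distance of any of pipette_red, pipette_green, rack, bottle, tip_box, beaker, timer from where it was at the start of the episode above 0.02 m or angle between any of pipette_red, pipette_green, rack, bottle, tip_box, beaker, timer's own z axis and vertical above 0.35 rad).
It also fails if it takes over 72 s, if anything falls off the work surface, if the arm or the gripper's body presses on something with over 40 N, if the wrist force passes 120 N, or if a joint passes its speed limit or range.

## Working session

There is one attempt and no reset: what is moved stays moved. The work goes in short steps, Python scripts to look and compute and a shell command to move; the robot and the scene stay as the last step left them, time stands still between calls to the robot, and variables do not carry over. Pictures are saved under pics/ and viewed, at most 10 in all, crops included, and the job is handed in when it is done.

```bash
ls; mkdir -p pics; python3 - <<'E'
from workcell import telemetry, imaging, search_frame, env
import cv2,numpy as np
print(env.tcp_to_grasp, telemetry.observe())
ims=[]
for c in("side","top"):
    im=imaging.capture(c); i=imaging.camera_info(c); print(c,i)
    cv2.imwrite(f"pics/{c}0.png",im)
    for t in("cup","cup_mouth","balance","seat","stand","slot","pipette_blue","grip","pipette_red","pipette_green","rack","bottle","tip_box"):
        print(t,[(np.round(d["location"]).tolist(),round(d["confidence"],2)) for d in search_frame(c,t)[:3]])
E
```

```text
pics
0.0188 {'t': 0.0, 'q': array([-1.40809472e+00,  2.45812290e-01,  1.55900871e+00, -2.57553214e-06,
        1.33865713e+00, -1.74115052e-01]), 'dq': array([-5.61323957e-04,  1.30895252e-03,  1.31485762e-03,  8.02102410e-05,
        5.52543962e-04, -5.01843970e-04]), 'tau': array([ 4.65901976e-04, -4.15828443e+01, -3.14602017e+01,  6.85126986e-02,
        3.32094007e-02, -1.45358886e-04]), 'tcp_pos': array([ 0.21471305, -0.61288557,  0.20434934]), 'tcp_rot': array([-9.42728054e-04,  9.85852313e-01,  1.67613627e-01,  4.12698261e-06]), 'contact_force': array([-0.73218662,  0.75826696,  0.36088305]), 'wrist_torque': array([ 0.00716431, -0.0120056 ,  0.03785802]), 'gripper_force': 0.0, 'finger_gap': 0.9956799803738968}
side {'vertical_fov': 55.96363548006001, 'cx': 281.9882888494595, 'cy': 204.47891712411672, 'pose': array([[-0.88853417, -0.28883721,  0.35648296,  0.25199189],
       [-0.45859797,  0.58274812, -0.67088936,  0.69192357],
       [-0.01396197, -0.75959048, -0.65025177,  0.82396728],
       [ 0.        ,  0.        ,  0.        ,  1.        ]])}
cup [([271.0, 257.0], 0.76)
[... 785 characters left out ...]
-03, -1.79062445e-01, -9.83829249e-01,
         1.13370442e+00],
       [ 0.00000000e+00,  0.00000000e+00,  0.00000000e+00,
         1.00000000e+00]])}
cup [([260.0, 220.0], 0.59)]
cup_mouth [([244.0, 162.0], 0.6), ([255.0, 221.0], 0.51)]
balance []
seat [([155.0, 268.0], 0.72), ([439.0, 252.0], 0.35)]
stand [([387.0, 255.0], 0.63)]
slot [([389.0, 259.0], 0.76), ([246.0, 162.0], 0.67), ([156.0, 270.0], 0.37)]
pipette_blue [([433.0, 251.0], 0.65)]
grip [([439.0, 248.0], 0.77)]
pipette_red [([153.0, 268.0], 0.66), ([412.0, 243.0], 0.59), ([165.0, 183.0], 0.16)]
pipette_green [([379.0, 234.0], 0.51)]
rack [([273.0, 282.0], 0.92)]
bottle [([244.0, 163.0], 0.55), ([388.0, 258.0], 0.5)]
tip_box []
```

View pics/side0.png

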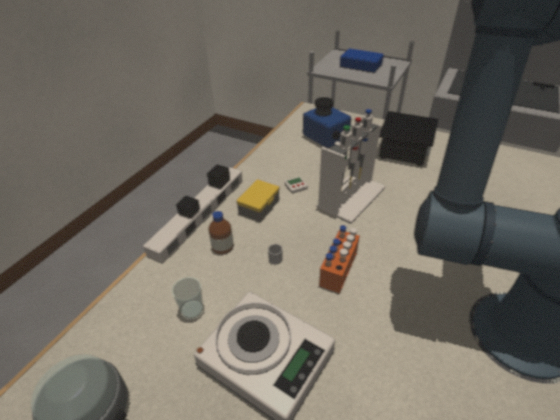

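View pics/top0.png

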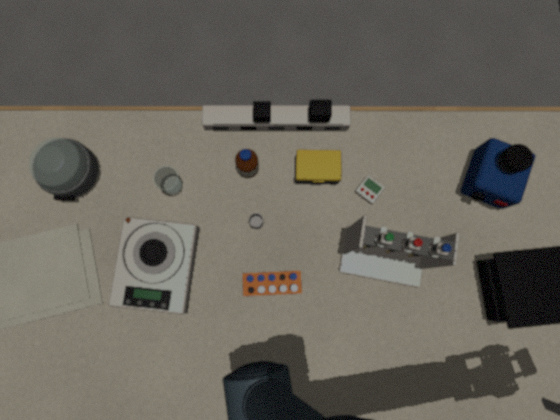

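The stand is on the right: green (388,238), red (415,243), blue (446,248). The cup is at (256,221), the rack at (272,283), and the holder on the balance at (153,252) on the left.

```bash
cat > h.py <<'E'
import numpy as np, cv2
from scipy.spatial.transform import Rotation as R
from workcell import telemetry, imaging
def ray(c,uv,i=None):
    i=i or imaging.camera_info(c); f=210/np.tan(np.radians(i["vertical_fov"]/2)); P=np.asarray(i["pose"])
    return P[:3,3], P[:3,:3]@np.array([(uv[0]-i["cx"])/f,(uv[1]-i["cy"])/f,1])
def p2w(c,uv,z,i=None):
    o,d=ray(c,uv,i); return o+d*(z-o[2])/d[2]
def w2p(c,p,i=None):
    i=i or imaging.camera_info(c); f=210/np.tan(np.radians(i["vertical_fov"]/2)); P=np.asarray(i["pose"])
    q=P[:3,:3].T@(np.asarray(p)-P[:3,3]); return np.array([i["cx"]+f*q[0]/q[2],i["cy"]+f*q[1]/q[2]])
def pose():
    s=telemetry.observe(); q=s["tcp_rot"]; return s["tcp_pos"],R.from_quat([q[1],q[2],q[3],q[0]])
def rel(target,Rt=None):
    p,r=pose(); out=np.round(r.inv().apply(np.asarray(target)-p)/.5,4)
    t=np.round((r.inv()*Rt).as_rotvec()/(np.pi/2),4) if Rt is not None else np.zeros(3)
    return out.tolist()+t.tolist()
E
python3 - <<'E'
from h import *
im=cv2.imread("pics/top0.png"); hsv=cv2.cvtColor(im,cv2.COLOR_BGR2HSV); g=cv2.cvtColor(im,cv2.COLOR_BGR2GRAY)
def cen(m,box):
    x0,y0,x1,y1=box; n,l,s,c=cv2.connectedComponentsWithStats(m[y0:y1,x0:x1].astype(np.uint8)); k=1+np.argmax(s[1:,4]); return c[k]+[x0,y0],s[k]
H,S,V=[hsv[...,k].astype(int) for k in range(3)]
for n,m,b,z in (("blue",(abs(H-115)<15)&(S>110),(435,235,460,262),.284),("red",((H<10)|(H>170))&(S>110),(403,230,430,257),.284),("green",(abs(H-65)<25)&(S>90),(376,225,400,252),.284),("ring",g<60,(125,225,185,285),.074),("rack",(H<18)&(S>130),(235,265,310,300),.08)):
    c,s=cen(m,b); print(n,c,s,p2w("top",c,z).round(4))
print("cup",p2w("top",(256.5,221.5),.042),"bottle",p2w("top",(246,155),.125))
def big(x0,y0,x1,y1,w,h): return cv2.resize(im[y0:y1,x0:x1],(w,h),interpolation=cv2.INTER_CUBIC)
a=big(350,210,470,290,600,400); b=big(236,201,276,241,200,200); c=big(113,212,193,292,200,200)
o=np.hstack([a,np.vstack([b,c])]); cv2.imwrite("pics/crop.png",o)
E
```

```text
blue [446.19230769 247.23076923] [ 7  9  9  7 52] [ 0.5184 -0.3509  0.284 ]
red [417.6557377  241.83606557] [10  8 10  8 61] [ 0.5296 -0.2923  0.284 ]
green [389.23404255 236.38297872] [ 9  8  9  7 47] [ 0.5411 -0.2336  0.284 ]
ring [152.79261863 252.07205624] [ 15  14  27  27 569] [0.5251 0.3185 0.074 ]
rack [270.25608011 282.65236052] [  8   6  58  25 699] [0.4472 0.0155 0.08  ]
cup [0.60968315 0.05287061 0.042     ] bottle [0.76950742 0.07778726 0.125     ]
```

View pics/crop.png

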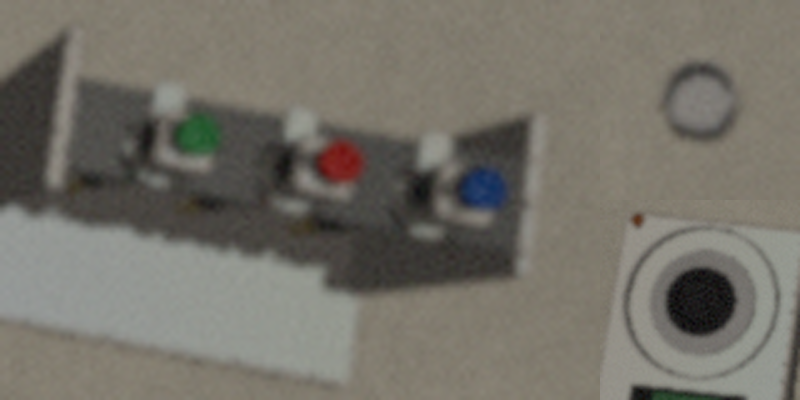

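```bash
cat >> h.py <<'E'
def down(th): return R.from_matrix(np.array([[np.cos(th),np.sin(th),0],[np.sin(th),-np.cos(th),0],[0,0,-1]]))
TH=np.pi/2-.191
E
python3 - <<'E'
from h import *
print(rel([.215,-.613,.33],down(TH)), rel([.215+.2,-.613+.33,.34],down(TH)), rel([.45,-.2,.34],down(TH)))
E
```

```text
[0.0007, -0.0008, -0.2491, -0.0, -0.0, -0.664] [0.5963, -0.4915, -0.2691, -0.0, -0.0, -0.664] [0.7172, -0.6251, -0.2691, -0.0, -0.0, -0.664]
```

```bash
python3 -m crank '[0,0,-0.1,0,0,0,0, 0,0,-0.2,0,0,-0.1,0, 0,0,-0.27,0,0,-0.2,0, 0,0,-0.27,0,0,-0.3,0, 0,0,-0.27,0,0,-0.4,0, 0,0,-0.27,0,0,-0.5,0, 0,0,-0.27,0,0,-0.6,0, 0,0,-0.27,0,0,-0.664,0]'
python3 - <<'E'
from h import *
print(pose()[0],rel([.55,-.1,.33],down(TH)),rel([.60,.053,.25],down(TH)),imaging.camera_info("wrist"))
E
```

```text
t: 2.2
tcp_pos: [0.2148, -0.6135, 0.3404]
tcp_rot: [-0.0, 0.769, 0.639, 0.0]
contact_force: [0.2, 0.1, -0.3]
finger_gap: 1.001
gripper_force: 0.0
[ 0.21481023 -0.61345096  0.34043775] [1.1327, 0.4701, 0.021, 0.0, -0.0001, 0.0038] [1.4518, 0.5121, 0.181, 0.0, -0.0001, 0.0038] {'vertical_fov': 63.43624130843729, 'cx': 279.02592626632963, 'cy': 206.35004877206944, 'pose': array([[ 9.83286495e-01, -1.74846996e-01, -5.07562526e-02,
         2.31166241e-01],
       [-1.82064999e-01, -9.44190953e-01, -2.74510073e-01,
        -5.34089924e-01],
       [ 7.36671552e-05,  2.79162985e-01, -9.60243731e-01,
         5.19998693e-01],
       [ 0.00000000e+00,  0.00000000e+00,  0.00000000e+00,
         1.00000000e+00]])}
```

```bash
python3 -m crank '[0.09,0.03,0,0,0,0.004,0, 0.18,0.06,0,0,0,0.004,0, 0.27,0.095,0,0,0,0.004,0, 0.36,0.127,0,0,0,0.004,0, 0.45,0.16,0,0,0,0.004,0, 0.54,0.19,0,0,0,0.004,0, 0.63,0.22,0,0,0,0.004,0, 0.72,0.25,0,0,0,0.004,0]'
python3 -m crank '[0.09,0.03,0,0,0,0,0, 0.18,0.06,0,0,0,0,0, 0.27,0.095,0,0,0,0,0, 0.36,0.127,0,0,0,0,0, 0.45,0.16,0,0,0,0,0, 0.54,0.19,0,0,0,0,0, 0.6,0.22,0.03,0,0,0,0, 0.6,0.22,0.1,0,0,0,0]'
python3 -m crank '[0,0,0,0,0,0,0,0,0,0,0,0,0,0]'
python3 - <<'E'
from h import *
from workcell import silhouettes
i=imaging.camera_info("wrist"); im=imaging.capture("wrist"); cv2.imwrite("pics/w1.png",im)
print(pose()[0],w2p("wrist",[.61,.053,.042],i))
for t in("cup","balance"):
    for d in silhouettes("wrist",t)[:2]:
        m=d["pixels"]; print(t,d["confidence"],d["location"],m.sum(),p2w("wrist",d["location"],.042,i))
E
```

```text
t: 3.0
tcp_pos: [0.4064, -0.282, 0.3407]
tcp_rot: [0.0, 0.773, 0.634, 0.0]
contact_force: [0.4, -0.0, -0.4]
finger_gap: 1.0
gripper_force: 0.0
t: 3.8
tcp_pos: [0.5757, -0.0082, 0.2932]
tcp_rot: [0.003, 0.772, 0.636, 0.003]
contact_force: [-0.4, -1.1, 0.2]
finger_gap: 0.995
gripper_force: 0.0
t: 4.0
tcp_pos: [0.5722, -0.0113, 0.2904]
tcp_rot: [-0.0, 0.773, 0.634, -0.0]
contact_force: [-0.2, -0.5, 0.6]
finger_gap: 1.002
gripper_force: 0.0
[ 0.5728045  -0.01170616  0.29185048] [298.12403948 116.65124417]
cup 0.76 [300.0, 112.6] 837 [0.61308572 0.05723864 0.042     ]
balance 0.36 [381.7, 316.0] 204 [ 0.67868246 -0.24500654  0.042     ]
balance 0.35 [303.5, 112.4] 822 [0.61729488 0.05664326 0.042     ]
```

View pics/w1.png

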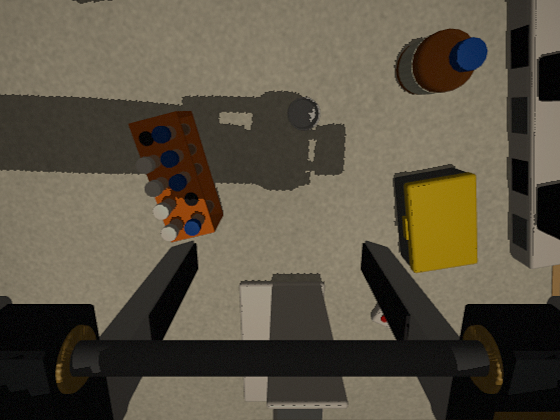

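Wrist view: the cup is at (302,112), shaded. The rack is at (175,180) and the bottle at (440,62). I'll fit the cup and holder models to the silhouettes.

```bash
cat >> h.py <<'E'
from scipy.optimize import minimize
def cyl(c,x,y,z0,z1,r,i):
    a=np.linspace(0,2*np.pi,40,endpoint=False)
    p=np.array([w2p(c,[x+r*np.cos(t),y+r*np.sin(t),z],i) for z in(z0,z1) for t in a])
    m=np.zeros((1680,2240),np.uint8); cv2.fillConvexPoly(m,cv2.convexHull(np.round((p*4+1.5)).astype(np.int32)),1)
    return cv2.resize(m.astype(np.float32),(560,420),interpolation=cv2.INTER_AREA)
def fitcyl(c,mask,x,y,z0,z1,r,i):
    mk=mask.astype(np.float32)
    f=lambda p:np.abs(cyl(c,p[0],p[1],z0,z1,r,i)-mk).sum()/mk.sum()
    s=minimize(f,[x,y],method="Nelder-Mead",options=dict(initial_simplex=[[x,y],[x+.006,y],[x,y+.006]],xatol=2e-4))
    return s.x.round(4),round(s.fun,3)
E
python3 - <<'E'
from h import *
from workcell import silhouettes
for c in("top","side","wrist"):
    i=imaging.camera_info(c); im=imaging.capture(c)
    if c!="wrist": cv2.imwrite(f"pics/{c}1.png",im)
    for d in silhouettes(c,"cup")[:1]: print(c,d["confidence"],d["pixels"].sum(),fitcyl(c,d["pixels"],.611,.055,0,.042,.02,i))
# holder ring, dark threshold, from side+top
for c,b in(("side",(205,300,300,370)),("top",(125,225,185,285))):
    i=imaging.camera_info(c); g=cv2.cvtColor(cv2.imread(f"pics/{c}0.png"),cv2.COLOR_BGR2GRAY); x0,y0,x1,y1=b
    m=np.zeros_like(g); m[y0:y1,x0:x1]=g[y0:y1,x0:x1]<70
    n,l,s,cc=cv2.connectedComponentsWithStats(m); k=1+np.argmax(s[1:,4]); print(c,s[k],fitcyl(c,l==k,.525,.318,.066,.074,.036,i))
E
```

```text
top 0.44 105 (array([0.6122, 0.0533]), np.float64(0.94))
side 0.52 261 (array([0.6158, 0.0574]), np.float64(0.094))
wrist 0.87 897 (array([0.6175, 0.0553]), np.float64(0.033))
side [237 321  32  31 770] (array([0.5245, 0.3188]), np.float64(0.159))
top [140 239  28  27 592] (array([0.5253, 0.3188]), np.float64(0.086))
```

```bash
python3 - <<'E'
from h import *
print(rel([.616,.056,.2],down(TH)))
E
```

```text
[0.1493, 0.0583, 0.1822, 0.0006, 0.0, -0.0043]
```

```bash
python3 -m crank '[0.075,0.03,0.05,0,0,-0.004,0, 0.15,0.058,0.1,0,0,-0.004,0, 0.15,0.058,0.18,0,0,-0.004,0, 0.15,0.058,0.18,0,0,-0.004,0, 0.15,0.058,0.18,0,0,-0.004,0]'
python3 - <<'E'
from h import *
from workcell import silhouettes
i=imaging.camera_info("wrist"); im=imaging.capture("wrist"); cv2.imwrite("pics/w2.png",im)
for d in silhouettes("wrist","cup")[:1]: print(d["confidence"],d["pixels"].sum(),d["location"],fitcyl("wrist",d["pixels"],.611,.055,0,.042,.02,i))
print(pose()[0],rel([.616,.056,.012],down(TH)))
E
```

```text
t: 4.95
tcp_pos: [0.6154, 0.0565, 0.2005]
tcp_rot: [-0.0, 0.771, 0.636, -0.0]
contact_force: [0.4, -0.8, 0.7]
finger_gap: 0.999
gripper_force: 0.0
0.76 1360 [276.2, 188.0] (array([0.6178, 0.0543]), np.float64(0.034))
[0.61684287 0.05602857 0.20316298] [-0.0005, -0.0031, 0.3823, 0.0024, -0.0002, -0.0006]
```

View pics/w2.png

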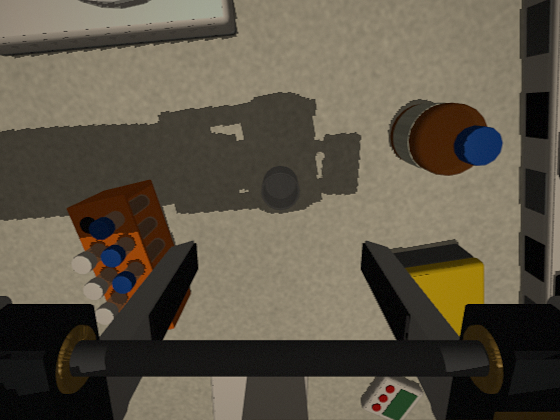

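Both wrist fits put the cup at about (0.617, 0.055), at pixel (281,188). I'll descend and grip it.

```bash
python3 -m crank '[0,0,0.1,0,0,0,0, 0,0,0.2,0,0,0,0, -0.003,0,0.28,0,0,0,0, -0.003,0,0.34,0,0,0,0, -0.003,0,0.36,0,0,0,0, -0.003,0,0.374,0,0,0,0, -0.003,0,0.374,0,0,0,0, -0.003,0,0.374,0,0,0,0]'
python3 -m crank '[0,0,0,0,0,0,0.4, 0,0,0,0,0,0,0.6, 0,0,0,0,0,0,0.7, 0,0,0,0,0,0,0.8,0,0,0,0,0,0,0.8,0,0,0,0,0,0,0.8]'
```

```text
t: 5.85
tcp_pos: [0.6173, 0.055, 0.0158]
tcp_rot: [0.001, 0.771, 0.636, 0.001]
contact_force: [-0.0, 0.0, -0.2]
finger_gap: 1.001
gripper_force: 0.0
t: 6.45
tcp_pos: [0.6153, 0.0553, 0.0134]
tcp_rot: [-0.0, 0.771, 0.636, -0.0]
contact_force: [-0.5, 0.0, -0.1]
finger_gap: 0.527
gripper_force: 0.0
```

```bash
python3 -m crank '[0,0,0,0,0,0,0.8,0,0,0,0,0,0,0.8,0,0,0,0,0,0,0.8,0,0,0,0,0,0,0.8,0,0,0,0,0,0,0.8]'; python3 -m crank '[0,0,-0.02,0,0,0,0.8, 0,0,-0.08,0,0,0,0.8, 0,0,-0.16,0,0,0,0.8, 0,0,-0.24,0,0,0,0.8,0,0,-0.3,0,0,0,0.8,0,0,-0.3,0,0,0,0.8,0,0,-0.3,0,0,0,0.8]'
python3 - <<'E'
from h import *
from workcell import silhouettes
i=imaging.camera_info("wrist"); im=imaging.capture("wrist"); cv2.imwrite("pics/w3.png",im)
p,r=pose(); print(p)
g=p[2]-.0134
for d in silhouettes("wrist","cup")[:1]: print(d["confidence"],d["pixels"].sum(),d["location"],fitcyl("wrist",d["pixels"],p[0],p[1],g,g+.042,.02,i))
print(rel([.525,.3188,.24],down(TH)))
E
```

```text
t: 6.95
tcp_pos: [0.6154, 0.0552, 0.0134]
tcp_rot: [-0.0, 0.771, 0.636, -0.0]
contact_force: [-0.8, -0.1, 0.5]
finger_gap: 0.415
gripper_force: 30.0
t: 7.65
tcp_pos: [0.6155, 0.0552, 0.1641]
tcp_rot: [0.0, 0.771, 0.636, 0.0]
contact_force: [-0.2, -0.6, -1.3]
finger_gap: 0.418
gripper_force: 30.0
[0.61458758 0.05528368 0.16239884]
0.65 6211 [275.7, 268.7] (array([0.6171, 0.0539]), np.float64(0.019))
[0.4835, -0.2756, -0.1562, -0.0021, 0.0002, -0.0]
```

View pics/w3.png

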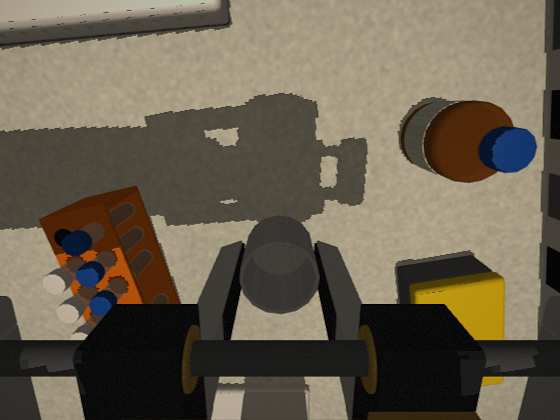

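The cup is held squarely between the pads, with its mouth at about (278,275).

```bash
python3 -m crank '[0.03,-0.02,-0.05,0,0,0,0.8, 0.08,-0.06,-0.1,0,0,0,0.8, 0.14,-0.11,-0.15,0,0,0,0.8, 0.2,-0.16,-0.15,0,0,0,0.8, 0.26,-0.21,-0.15,0,0,0,0.8, 0.29,-0.24,-0.15,0,0,0,0.8, 0.29,-0.24,-0.15,0,0,0,0.8, 0.29,-0.24,-0.15,0,0,0,0.8]'
python3 - <<'E'
from h import *
i=imaging.camera_info("wrist"); im=imaging.capture("wrist"); cv2.imwrite("pics/w4.png",im)
p,r=pose(); print(p)
g=cv2.cvtColor(im,cv2.COLOR_BGR2GRAY); print(w2p("wrist",[.525,.319,.074],i))
n,l,s,cc=cv2.connectedComponentsWithStats((g<60).astype(np.uint8))
for k in range(1,n):
    if s[k,4]>400: print(s[k],cc[k])
E
```

```text
t: 8.55
tcp_pos: [0.5245, 0.2201, 0.2368]
tcp_rot: [-0.0, 0.771, 0.637, -0.001]
contact_force: [0.2, -0.9, -0.5]
finger_gap: 0.417
gripper_force: 30.0
[0.52499483 0.21968553 0.23716372]
[258.74513414  89.67839445]
[ 110   33   72  128 4208] [145.3125      95.16326046]
[ 218   49   89   97 6181] [262.86571752  98.59974114]
[    0   216   560   204 61847] [295.77790354 340.56772358]
```

View pics/w4.png

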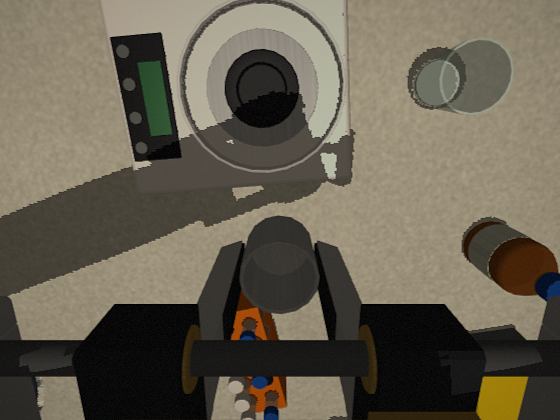

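Holder: disc spanning columns 224–299 and rows 48–128, partly in shadow. I'll refine it by fitting.

```bash
python3 - <<'E'
from h import *
i=imaging.camera_info("wrist"); im=cv2.imread("pics/w4.png"); g=cv2.cvtColor(im,cv2.COLOR_BGR2GRAY)
print(g[60:135:6,262],g[110,215:310:6])
for T in(30,36,42,48):
    m=cv2.morphologyEx((g<T).astype(np.uint8),cv2.MORPH_CLOSE,np.ones((5,5))); m[140:]=0; m=cv2.morphologyEx(m,cv2.MORPH_OPEN,np.ones((9,9)))
    n,l,s,cc=cv2.connectedComponentsWithStats(m); k=l[75,240]; 
    if k: print(T,s[k],fitcyl("wrist",l==k,.525,.319,.068,.074,.036,i))
E
```

```text
[39 42 40 38 41 39  7  7 12  4  9 10 57] [144 147 148  32   8  11   6   6  10  12   6   5   7  48  57 152]
36 [229  50  33  29 583] (array([0.5198, 0.3189]), np.float64(7.098))
42 [ 225   50   74   78 4563] (array([0.5282, 0.3182]), np.float64(0.036))
48 [ 225   50   74   78 4591] (array([0.5282, 0.3182]), np.float64(0.031))
```

```bash
python3 -m crank '[0.08,-0.015,0,0,0,0,0.8, 0.16,-0.03,0.03,0,0,0,0.8, 0.196,-0.036,0.1,0,0,0,0.8, 0.196,-0.036,0.18,0,0,0,0.8, 0.196,-0.036,0.25,0,0,0,0.8, 0.196,-0.036,0.27,0,0,0,0.8, 0.196,-0.036,0.27,0,0,0,0.8, 0.196,-0.036,0.27,0,0,0,0.8]'
python3 - <<'E'
from h import *
c="side"; im=imaging.capture(c); cv2.imwrite("pics/s2.png",cv2.resize(im[270:400,180:350],None,fx=4,fy=4,interpolation=2))
print(rel([.5261,.3195,.0822],down(TH)),rel([.5261,.3195,.0812],down(TH)))
E
```

```text
t: 9.4
tcp_pos: [0.5276, 0.3199, 0.1052]
tcp_rot: [0.0, 0.772, 0.636, 0.001]
contact_force: [0.9, 0.6, 0.6]
finger_gap: 0.416
gripper_force: 30.0
[-0.002, -0.0036, 0.0474, 0.0022, -0.0013, -0.0006] [-0.0021, -0.0036, 0.0494, 0.0022, -0.0013, -0.0006]
```

View pics/s2.png

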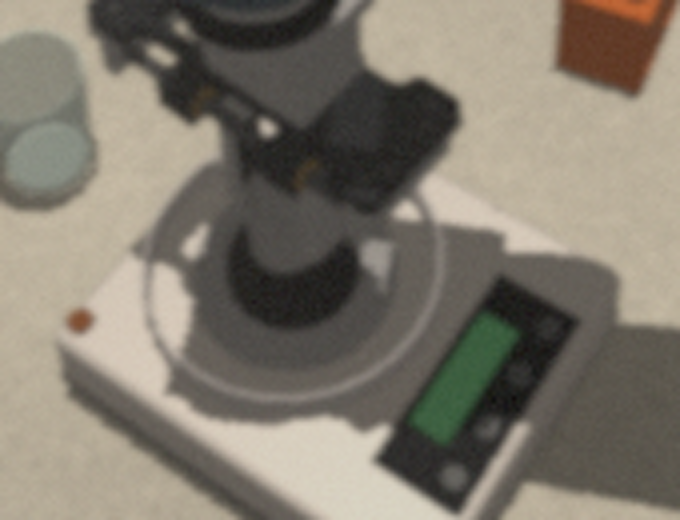

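The cup hangs centred over the black holder: cup column about 293, holder about 292. I'll lower it slowly.

```bash
python3 -m crank '[-0.001,-0.002,0.01,0,0,0,0.8, -0.001,-0.002,0.02,0,0,0,0.8, -0.001,-0.002,0.03,0,0,0,0.8, -0.001,-0.002,0.037,0,0,0,0.8, -0.001,-0.002,0.041,0,0,0,0.8, -0.001,-0.002,0.044,0,0,0,0.8, -0.001,-0.002,0.044,0,0,0,0.8]'
python3 -m crank '[0,0,0.001,0,0,0,0.8, 0,0,0.002,0,0,0,0.8, 0,0,0.002,0,0,0,0.8, 0,0,0.002,0,0,0,0.8]'
```

```text
t: 10.15
tcp_pos: [0.5251, 0.3198, 0.0815]
tcp_rot: [0.0, 0.771, 0.636, 0.0]
contact_force: [-0.1, -0.3, 0.2]
finger_gap: 0.417
gripper_force: 30.0
t: 10.55
tcp_pos: [0.5252, 0.3198, 0.0814]
tcp_rot: [0.0, 0.771, 0.636, 0.0]
contact_force: [-1.6, -0.9, 5.1]
finger_gap: 0.419
gripper_force: 30.0
```

Contact at z = 0.0814, which is the expected floor height. Releasing.

```bash
python3 -m crank '[0,0,0,0,0,0,0.5, 0,0,0,0,0,0,0.45, 0,0,0,0,0,0,0.4, 0,0,0,0,0,0,0.3, 0,0,0,0,0,0,0.2, 0,0,0,0,0,0,0.2,0,0,0,0,0,0,0.2,0,0,0,0,0,0,0.2]'
python3 -m crank '[0,0,-0.02,0,0,0,0.2, 0,0,-0.08,0,0,0,0.1, 0,0,-0.16,0,0,0,0.1, 0,0,-0.26,0,0,0,0, 0,0,-0.36,0,0,0,0, 0,0,-0.46,0,0,0,0, 0,0,-0.5,0,0,0,0, 0,0,-0.5,0,0,0,0]'
python3 -m crank '[-0.09,0,0,0,0,0,0, -0.19,0,0,0,0,0,0, -0.29,0,0,0,0,0,0, -0.39,0,0,0,0,0,0, -0.48,0,0,0,0,0,0, -0.5,0,0,0,0,0,0,-0.5,0,0,0,0,0,0]'
python3 - <<'E'
from h import *
from workcell import silhouettes
print(pose()[0])
for c in("top","side","wrist"):
    i=imaging.camera_info(c); im=imaging.capture(c); cv2.imwrite(f"pics/{c}5.png",im)
    for d in silhouettes(c,"cup")[:1]: print(c,d["confidence"],d["pixels"].sum(),d["location"],fitcyl(c,d["pixels"],.526,.32,.068,.11,.02,i))
    print(w2p(c,[.526,.3195,.11],i))
a=cv2.resize(cv2.imread("pics/top5.png")[220:290,115:195],(400,350),interpolation=2)
b=cv2.resize(cv2.imread("pics/side5.png")[290:390,205:305],(350,350),interpolation=2)
cv2.imwrite("pics/c5.png",np.hstack([a,b]))
E
```

```text
t: 11.35
tcp_pos: [0.525, 0.3197, 0.0804]
tcp_rot: [0.0, 0.771, 0.636, 0.0]
contact_force: [0.7, -0.6, -0.5]
finger_gap: 0.798
gripper_force: 0.0
t: 12.15
tcp_pos: [0.5265, 0.3204, 0.3362]
tcp_rot: [0.001, 0.771, 0.636, 0.004]
contact_force: [0.5, -0.1, 0.4]
finger_gap: 1.003
gripper_force: 0.0
t: 12.85
tcp_pos: [0.4768, 0.0733, 0.329]
tcp_rot: [-0.001, 0.772, 0.635, -0.001]
contact_force: [-0.2, 0.2, 0.8]
finger_gap: 1.002
gripper_force: 0.0
[0.47682542 0.07332643 0.32897424]
top 0.73 271 [153.2, 249.2] (array([0.5231, 0.3209]), np.float64(0.065))
[148.28733958 250.57317699]
side 0.63 480 [251.0, 330.4] (array([0.5255, 0.322 ]), np.float64(0.049))
[251.45799613 324.32723626]
[279.86491189 -68.60508764]
```

View pics/c5.png

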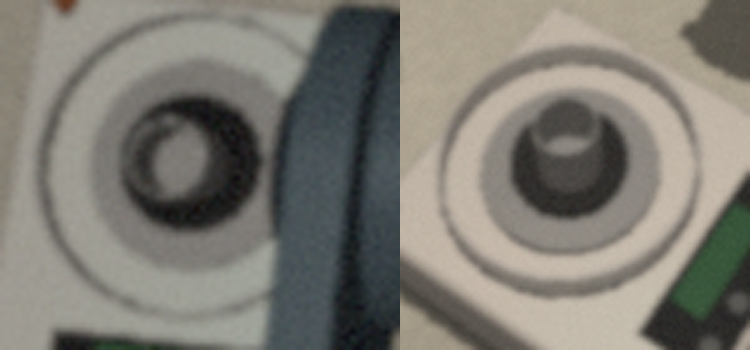

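The cup stands upright in the holder: its mouth is at (177,160) in the left crop and (567,135) in the right. Next, go to the stand.

```bash
python3 - <<'E'
from h import *
print(rel([.51,-.41,.37],down(TH)))
E
```

```text
[-0.9414, 0.246, -0.08, -0.0004, -0.0001, 0.0013]
```

```bash
python3 -m crank '[-0.08,0.02,-0.08,0,0,0,0, -0.17,0.04,-0.08,0,0,0,0, -0.26,0.07,-0.08,0,0,0,0, -0.35,0.09,-0.08,0,0,0,0, -0.44,0.115,-0.08,0,0,0,0, -0.53,0.14,-0.08,0,0,0,0, -0.62,0.16,-0.08,0,0,0,0,-0.71,0.185,-0.08,0,0,0,0]'
python3 -m crank '[-0.09,0.025,0,0,0,0,0, -0.18,0.05,0,0,0,0,0, -0.23,0.06,0,0,0,0,0,-0.23,0.06,0,0,0,0,0,-0.23,0.06,0,0,0,0,0,-0.23,0.06,0,0,0,0,0]'
python3 - <<'E'
from h import *
print(pose()[0])
i=imaging.camera_info("wrist"); im=imaging.capture("wrist"); cv2.imwrite("pics/w6.png",im)
for n,p in(("blue",[.5184,-.3509,.284]),("red",[.5296,-.2923,.284])): print(n,w2p("wrist",p,i))
E
```

```text
t: 13.95
tcp_pos: [0.5014, -0.2931, 0.3704]
tcp_rot: [-0.0, 0.771, 0.637, 0.0]
contact_force: [0.8, -0.1, 1.0]
finger_gap: 1.001
gripper_force: 0.0
t: 14.55
tcp_pos: [0.5092, -0.409, 0.3707]
tcp_rot: [0.0, 0.771, 0.637, 0.0]
contact_force: [0.4, 0.7, 1.2]
finger_gap: 1.003
gripper_force: 0.0
[ 0.50922382 -0.40896493  0.37065109]
blue [274.52263129 137.66002421]
red [274.34861772  53.61638897]
```

View pics/w6.png

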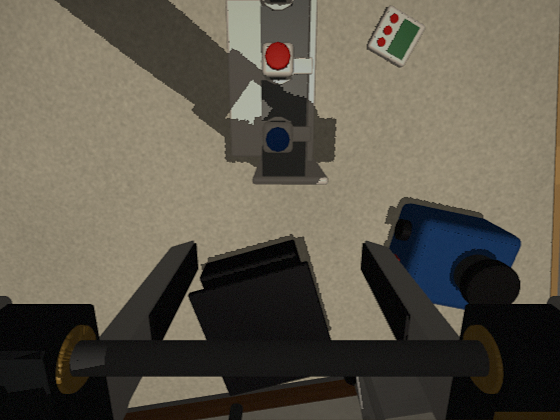

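Blue button at (277,139), red at (277,56). They share a column, so the closing axis is aligned with the stand and the position is confirmed.

```bash
python3 - <<'E'
from h import *
print(rel([.5188,-.351,.231],down(TH)))
E
```

```text
[0.1174, -0.003, 0.2798, 0.0003, 0.0001, 0.0012]
```

```bash
python3 -m crank '[0.06,-0.002,0,0,0,0.001,0, 0.117,-0.003,0.02,0,0,0.001,0, 0.117,-0.003,0.09,0,0,0.001,0, 0.117,-0.003,0.16,0,0,0.001,0, 0.117,-0.003,0.23,0,0,0.001,0, 0.117,-0.003,0.27,0,0,0.001,0, 0.117,-0.003,0.279,0,0,0.001,0.3,0.117,-0.003,0.279,0,0,0.001,0.4]'
python3 - <<'E'
from h import *
print(np.mean([pose()[0]],0),rel([.5188,-.351,.231],down(TH)))
E
python3 -m crank '[0,0,0,0,0,0,0.5, 0,0,0,0,0,0,0.6, 0,0,0,0,0,0,0.65, 0,0,0,0,0,0,0.7,0,0,0,0,0,0,0.75,0,0,0,0,0,0,0.8,0,0,0,0,0,0,0.9,0,0,0,0,0,0,0.9]'
python3 -m crank '[0,0,0,0,0,0,0.9, 0,0,0,0,0,0,0.9, 0,0,0,0,0,0,0.9,0,0,0,0,0,0,0.9,0,0,0,0,0,0,0.9]'
```

```text
t: 15.4
tcp_pos: [0.5183, -0.3518, 0.2312]
tcp_rot: [-0.0, 0.771, 0.636, -0.0]
contact_force: [-0.4, 0.7, 1.1]
finger_gap: 0.869
gripper_force: 0.0
[ 0.51834861 -0.35182524  0.23115353] [0.0018, 0.0006, 0.0003, -0.0001, -0.0001, -0.0003]
t: 16.2
tcp_pos: [0.5182, -0.3527, 0.2309]
tcp_rot: [-0.0, 0.772, 0.636, -0.0]
contact_force: [-0.0, -0.4, -0.4]
finger_gap: 0.263
gripper_force: 30.0
t: 16.7
tcp_pos: [0.5182, -0.3527, 0.2309]
tcp_rot: [0.0, 0.772, 0.636, 0.0]
contact_force: [0.2, -0.2, -0.9]
finger_gap: 0.262
gripper_force: 30.0
```

```bash
python3 -m crank '[0,0,-0.01,0,0,0,0.9, 0,0,-0.02,0,0,0,0.9, 0,0,-0.03,0,0,0,0.9, 0,0,-0.036,0,0,0,0.9, 0,0,-0.036,0,0,0,0.9]'
python3 -m crank '[0,-0.02,0,0,0,0,0.9, 0,-0.05,0,0,0,0,0.9, 0,-0.08,0,0,0,0,0.9, 0,-0.11,0,0,0,0,0.9, 0,-0.14,0,0,0,0,0.9, 0,-0.17,0,0,0,0,0.9, 0,-0.18,0,0,0,0,0.9, 0,-0.18,0,0,0,0,0.9]'
python3 -m crank '[0,0,-0.02,0,0,0,0.9, 0,0,-0.06,0,0,0,0.9, 0,0,-0.12,0,0,0,0.9, 0,0,-0.18,0,0,0,0.9, 0,0,-0.23,0,0,0,0.9, 0,0,-0.27,0,0,0,0.9, 0,0,-0.28,0,0,0,0.9, 0,0,-0.28,0,0,0,0.9]'
python3 - <<'E'
from h import *
from workcell import silhouettes
p,r=pose(); print(p,rel([.44,0,.387],down(TH)),rel([.525,.320,.387],down(TH)))
c="side"; im=imaging.capture(c); cv2.imwrite("pics/s7.png",im); i=imaging.camera_info(c)
print(w2p(c,p-[0,0,.017+.18],i),w2p(c,p,i))
for d in silhouettes(c,"pipette_blue")[:1]:
    ys,xs=np.nonzero(d["pixels"]); k=ys>=ys.max()-2; print(d["confidence"],xs[k].mean(),ys.max(),ys.min())
E
```

```text
t: 17.2
tcp_pos: [0.5185, -0.353, 0.2499]
tcp_rot: [0.001, 0.772, 0.636, 0.0]
contact_force: [-0.4, -0.3, -0.7]
finger_gap: 0.265
gripper_force: 30.0
t: 18.0
tcp_pos: [0.4292, -0.3354, 0.2489]
tcp_rot: [0.0, 0.772, 0.636, 0.0]
contact_force: [-0.7, -0.5, -1.2]
finger_gap: 0.26
gripper_force: 30.0
t: 18.8
tcp_pos: [0.4304, -0.3357, 0.3899]
tcp_rot: [0.001, 0.772, 0.636, 0.0]
contact_force: [-0.0, 0.2, -0.6]
finger_gap: 0.264
gripper_force: 30.0
[ 0.43036562 -0.33572434  0.38990405] [0.6628, -0.1093, 0.0049, 0.0009, 0.0007, -0.0007] [1.3235, -0.0647, 0.0043, 0.0009, 0.0007, -0.0007]
[391.25040661 146.37129487] [403.71982156  82.050966  ]
0.65 391.4 145 62
```

View pics/s7.png

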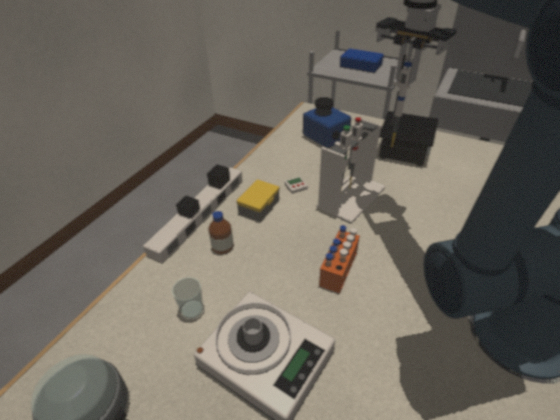

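The pipette hangs upright with its tip at (391,145), as predicted from TCP − 0.197 m. I'll carry it over at this height, gently.

```bash
python3 -m crank '[0.01,0,0,0,0,0,0.9, 0.03,0,0,0,0,0,0.9, 0.065,0,0,0,0,0,0.9, 0.11,0,0,0,0,0,0.9, 0.155,0,0,0,0,0,0.9, 0.2,0,0,0,0,0,0.9, 0.25,0,0,0,0,0,0.9, 0.3,-0.01,0,0,0,0,0.9]'
python3 -m crank '[0.05,-0.005,0,0,0,0,0.9, 0.1,-0.005,0,0,0,0,0.9, 0.15,-0.01,0,0,0,0,0.9, 0.2,-0.01,0,0,0,0,0.9, 0.25,-0.01,0,0,0,0,0.9, 0.3,-0.015,0,0,0,0,0.9, 0.35,-0.015,0,0,0,0,0.9, 0.4,-0.02,0,0,0,0,0.9]'
python3 -m crank '[0.05,-0.002,0,0,0,0,0.9, 0.1,-0.005,0,0,0,0,0.9, 0.15,-0.01,0,0,0,0,0.9, 0.2,-0.01,0,0,0,0,0.9, 0.25,-0.01,0,0,0,0,0.9, 0.3,-0.015,0,0,0,0,0.9, 0.35,-0.02,0,0,0,0,0.9, 0.4,-0.025,0,0,0,0,0.9]'
python3 -m crank '[0.04,-0.002,0,0,0,0,0.9, 0.08,-0.004,0,0,0,0,0.9, 0.12,-0.006,0,0,0,0,0.9, 0.15,-0.008,0,0,0,0,0.9, 0.17,-0.009,0,0,0,0,0.9, 0.18,-0.01,0,0,0,0,0.9, 0.18,-0.01,0,0,0,0,0.9, 0.18,-0.01,0,0,0,0,0.9]'
python3 - <<'E'
from h import *
p,r=pose(); print(p,rel([.525,.320,.33],down(TH)))
for c in("side","top","wrist"):
    im=imaging.capture(c); cv2.imwrite(f"pics/{c}8.png",im)
E
```

```text
t: 19.7
tcp_pos: [0.4538, -0.185, 0.3887]
tcp_rot: [-0.0, 0.772, 0.636, 0.0]
contact_force: [0.4, 0.5, -1.1]
finger_gap: 0.265
gripper_force: 30.0
t: 20.5
tcp_pos: [0.4816, 0.0131, 0.3889]
tcp_rot: [-0.0, 0.771, 0.636, 0.0]
contact_force: [0.2, -0.2, -0.8]
finger_gap: 0.265
gripper_force: 30.0
t: 21.3
tcp_pos: [0.507, 0.2117, 0.3889]
tcp_rot: [-0.0, 0.771, 0.636, -0.0]
contact_force: [-0.1, 0.4, -0.8]
finger_gap: 0.262
gripper_force: 30.0
t: 22.1
tcp_pos: [0.5204, 0.2985, 0.389]
tcp_rot: [0.0, 0.772, 0.636, -0.0]
contact_force: [-0.3, -0.7, -0.5]
finger_gap: 0.268
gripper_force: 30.0
[0.52041693 0.29848661 0.38900595] [0.044, 0.0007, 0.118, 0.0, 0.0001, -0.0013]
```

```bash
python3 -m crank '[0.015,0,0.02,0,0,0,0.9, 0.03,0,0.04,0,0,0,0.9, 0.044,0.001,0.06,0,0,0,0.9, 0.044,0.001,0.08,0,0,0,0.9, 0.044,0.001,0.098,0,0,0,0.9, 0.044,0.001,0.108,0,0,0,0.9, 0.044,0.001,0.108,0,0,0,0.9, 0.044,0.001,0.108,0,0,0,0.9]'
python3 - <<'E'
from h import *
p,r=pose(); print(p); tip=p-[0,0,.197]
ims=[]
for c,k in(("side",5),("wrist",2)):
    i=imaging.camera_info(c); im=imaging.capture(c); cv2.imwrite(f"pics/{c}9.png",im)
    u=w2p(c,tip,i); m=w2p(c,[.525,.32,.11],i); print(c,u,m)
    h,w=300//k,400//k; x0=int(np.clip(u[0]-w/2,0,560-w)); y0=int(np.clip(u[1]-h/2,0,420-h)); print(x0,y0,k)
    ims.append(cv2.resize(im[y0:y0+h,x0:x0+w],(400,300),interpolation=2))
cv2.imwrite("pics/c9.png",np.hstack(ims))
E
```

```text
t: 23.05
tcp_pos: [0.5253, 0.3203, 0.3353]
tcp_rot: [0.0, 0.772, 0.636, 0.0]
contact_force: [0.4, 0.1, -0.9]
finger_gap: 0.264
gripper_force: 30.0
[0.5252554  0.32027338 0.33532097]
side [250.6742913  316.83457893] [251.75320151 324.71221656]
210 286 5
wrist [277.29507231 182.3199896 ] [277.22125058 177.65340646]
177 107 2
```

View pics/c9.png

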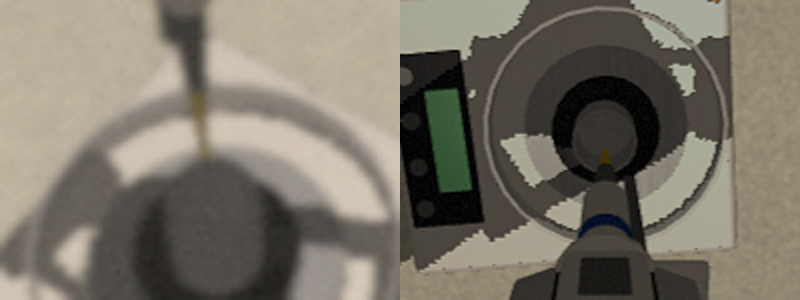

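The tip (side about (251,318), wrist about (279,182)) sits over the mouth (side about (252,325), wrist about (279,176)), within 1–2 mm. I'll lower the last 17 mm.

```bash
python3 -m crank '[0.002,0,0.008,0,0,0,0.9, 0.002,0,0.016,0,0,0,0.9, 0.002,0,0.024,0,0,0,0.9, 0.002,0,0.031,0,0,0,0.9, 0.002,0,0.034,0,0,0,0.9, 0.002,0,0.034,0,0,0,0.9, 0.002,0,0.034,0,0,0,0.9, 0.002,0,0.034,0,0,0,0.9]'
python3 -m crank '[0,0,0,0,0,0,0.9, 0,0,0,0,0,0,0.9, 0,0,0,0,0,0,0.9, 0,0,0,0,0,0,0.9, 0,0,0,0,0,0,0.9]'
python3 - <<'E'
from h import *
p,r=pose(); print(p)
c="side"; i=imaging.camera_info(c); im=imaging.capture(c); hsv=cv2.cvtColor(im,cv2.COLOR_BGR2HSV)
m=(abs(hsv[...,0].astype(int)-24)<8)&(hsv[...,1]>110); m[:,:230]=0; m[:,275:]=0; m[:290]=0; m[345:]=0
ys,xs=np.nonzero(m); print(len(ys),ys.max() if len(ys) else 0, xs[ys>=ys.max()-2].mean() if len(ys) else 0, w2p(c,p-[0,0,.197],i))
E
```

```text
t: 23.95
tcp_pos: [0.5254, 0.3214, 0.3182]
tcp_rot: [0.0, 0.772, 0.636, 0.0]
contact_force: [-0.0, 0.4, -1.4]
finger_gap: 0.262
gripper_force: 30.0
t: 24.45
tcp_pos: [0.5253, 0.3214, 0.318]
tcp_rot: [0.0, 0.772, 0.636, 0.0]
contact_force: [0.5, -0.5, -0.6]
finger_gap: 0.26
gripper_force: 30.0
[0.52532801 0.32138245 0.31797446]
0 0 0 [250.9232027  322.14926089]
```

```bash
python3 -c "
from workcell import workorder
print(workorder.finish_job())"
```

```text
the job is handed in; nothing more can be done
None
```

The job is handed in, but no verdict came back: by my measurements the cup stands in the holder and the pipette is held upright about 11 mm above its mouth, within about 2 mm of centre (last image check 17 mm higher); I viewed 12 pictures, over the limit of 10.

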